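# Count to the third gap and push the handle blank home

### The job

With the fingers closed, press lightly on the steel rail at the end of the rack nearest the red-handled clamp and run the fingertip along it, counting every gap, filled or empty, and stop over the third. Then push the walnut handle blank across the bench and into that third gap until it meets the back stop. Only push it, never lift it, leave everything else where it is, and finish with the hand clear.

Things in the scene. Friction and masses are not known exactly. Their poses are not given: they have to be found in the camera images.
- rack: Wooden rack fixed to the bench, 65 deep (x), 350 wide (y), 38 high. Origin: bench level, centre; x to the back, y to the robot's left. Seven dividers 10 thick, 34 high, rounded front ends at x=-35, make six floorless gaps 42 wide, open in front, centred at y=-130,-78,-26,26,78,130. Back stop's face at x=20: a walnut blank fully home has its centre at x=-17.5 and stands 20 out of the front.
- rail: Steel rail over the dividers' front ends, along y: 14 wide, 346 long, 8 thick. Origin: centre of its underside, at x=-25, y=0, z=44 in the rack's frame; top 52 above the bench. A brass dot marks each gap's centre, filled or not. Sprung: sinks evenly up to 10 when pressed (starts at about 1.2 N, bottoms at 3.2 N; then it is rigid), clear of the blanks below.
- block: The walnut handle blank to be pushed: dark brown bar 75 long (x) x 32 wide (y) x 26 high, about 60 g, lying flat and loose on the bench in front of the rack, on one side of the middle. Origin: centre of its underside. Slides freely, no springs.
- clamp: Black C-clamp with red T-handle on top, gripping a walnut paddle flat; fixed, 300 to one side of the rack's middle, beyond either end: that end is where counting starts. Origin: bench level under the screw. Blade 150 across, centred 35 behind (+x), 36 to 43 high, handle to 215 behind; clamp reaches 90 in front (-x); red handle 72 long along y, top 171 high.
- cork: Bystander: square cork sanding block 55 x 55 x 28 high, loose, in front of the rack on the other side of the middle from the walnut blank. Origin: centre of its underside.
- spare: Bystander: pale beech handle blank, 75 x 32 x 26 high, loose, already home in the leftmost gap (y = 130). Origin: centre of its underside. Its gap counts like the others.
- weight: Bystander: squat brass bench weight, 64 across, 60 high, beyond the end of the rack away from the clamp. Origin: centre of its underside.
- roller: Bystander: chrome hand roller lying on the right of the bench, 40 diameter x 100 long (along its y), wooden handle reaching 158 towards -x. Origin: bench level under the roller's middle.
- tray: Bystander: small plywood tray 55 x 103 x 22 high, fixed at the left of the bench, holding two orange balls. Origin: centre of its underside.
- ball0_center (a point): Centre of one orange ball, 40 across, loose in the tray.
- ball1_center (a point): Centre of the other orange ball, 40 across, loose in the tray.
Not all that is in view belongs to the job. Leave any green, pink or purple look-alike of the part that bears ball0_center alone.

How it is judged:
On the way, in this order (a step that is already met when the one before it is completed fails the run):
1. fingertip on the rail over the first gap (contact force between the fingers and rail above 0.3 N and ((y of clamp in the frame of rack above 0 m and y of the grasp point in the frame of rack between 0.119 and 0.141 m) or (y of clamp in the frame of rack below 0 m and y of the grasp point in the frame of rack between -0.141 and -0.119 m))), for 0.04 s.
2. fingertip on the rail over the divider between the first and second gaps (contact force between the fingers and rail above 0.3 N and ((y of clamp in the frame of rack above 0 m and y of the grasp point in the frame of rack between 0.093 and 0.115 m) or (y of clamp in the frame of rack below 0 m and y of the grasp point in the frame of rack between -0.115 and -0.093 m))), for 0.04 s.
3. fingertip on the rail over the second gap (contact force between the fingers and rail above 0.3 N and ((y of clamp in the frame of rack above 0 m and y of the grasp point in the frame of rack between 0.067 and 0.089 m) or (y of clamp in the frame of rack below 0 m and y of the grasp point in the frame of rack between -0.089 and -0.067 m))), for 0.04 s.
4. fingertip on the rail over the divider between the second and third gaps (contact force between the fingers and rail above 0.3 N and ((y of clamp in the frame of rack above 0 m and y of the grasp point in the frame of rack between 0.041 and 0.063 m) or (y of clamp in the frame of rack below 0 m and y of the grasp point in the frame of rack between -0.063 and -0.041 m))), for 0.04 s.
5. fingertip on the rail over the third gap (contact force between the fingers and rail above 0.3 N and ((y of clamp in the frame of rack above 0 m and y of the grasp point in the frame of rack between 0.015 and 0.037 m) or (y of clamp in the frame of rack below 0 m and y of the grasp point in the frame of rack between -0.037 and -0.015 m))), for 0.04 s.
6. the walnut blank is home in the third gap (((y of clamp in the frame of rack above 0 m and y of block in the frame of rack between 0.018 and 0.034 m and x of block in the frame of rack between -0.0245 and -0.01 m and height (world z) of block below 0.006 m and angle between block's own z axis and vertical below 0.15 rad and angle between the x axis of block and the x axis of rack, either way round below 0.15 rad) or (y of clamp in the frame of rack below 0 m and y of block in the frame of rack between -0.034 and -0.018 m and x of block in the frame of rack between -0.0245 and -0.01 m and height (world z) of block below 0.006 m and angle between block's own z axis and vertical below 0.15 rad and angle between the x axis of block and the x axis of rack, either way round below 0.15 rad))), for 0.2 s.
At the end, for the whole second after the job is handed in: The walnut blank lies flat and still in the third gap counted from the clamp's end, within 7 mm of the back stop, within 8 mm of the gap's centre line and within 0.15 rad of its direction; cork, pale blank, weight and roller within 15 mm of their places, both balls in the tray (((y of clamp in the frame of rack above 0 m and y of block in the frame of rack between 0.018 and 0.034 m and x of block in the frame of rack between -0.0245 and -0.01 m and height (world z) of block below 0.006 m and angle between block's own z axis and vertical below 0.15 rad and angle between the x axis of block and the x axis of rack, either way round below 0.15 rad) or (y of clamp in the frame of rack below 0 m and y of block in the frame of rack between -0.034 and -0.018 m and x of block in the frame of rack between -0.0245 and -0.01 m and height (world z) of block below 0.006 m and angle between block's own z axis and vertical below 0.15 rad and angle between the x axis of block and the x axis of rack, either way round below 0.15 rad)) and linear speed of block below 0.01 m/s and distance of each of cork, spare, weight, roller from where it was at the start of the episode below 0.015 m and horizontal distance between each of ball0_center, ball1_center and tray below 0.04 m); the robot touches nothing.
It fails at once if the walnut blank is lifted, tipped or carried instead of pushed (height (world z) of block above 0.012 m or angle between block's own z axis and vertical above 0.35 rad).
It fails at once if the fingertip runs on along the rail towards the fourth gap (38 mm or more past the centre of the third) (contact force between the fingers and rail above 0.3 N and ((y of clamp in the frame of rack above 0 m and y of the grasp point in the frame of rack below -0.012 m) or (y of clamp in the frame of rack below 0 m and y of the grasp point in the frame of rack above 0.012 m))).
It fails at once if the rail is pressed with more than 20 N (contact force between the fingers and rail above 20 N).
It fails at once if the cork, pale blank, weight or roller is shifted more than 15 mm, or a ball leaves its tray (distance of any of cork, spare, weight, roller from where it was at the start of the episode above 0.015 m or horizontal distance between any of ball0_center, ball1_center and tray above 0.06 m).
It fails at once if the clamp is knocked (over 15 N) (contact force between the arm and clamp above 15 N).
It also fails if it takes over 64 s, if anything falls off the work surface, if the arm or the gripper's body presses on something with over 40 N, if the wrist force passes 120 N, or if a joint passes its speed limit or range.

### The arm

A 7-joint arm with a two-finger parallel gripper is mounted at the origin on the work surface. World frame = base frame: x ahead of the robot, y to its left, z up, the work surface at z = 0. Lengths are in m, angles in rad, forces in N, time in s.
With the tool pointing down it reaches from about 0.425 to 0.925 m from the base axis. Payload 6.8 kg.
Tool frame: the origin (TCP) lies at the very end of the fingers, on their centre line; the grasp point (between the pads) lies 19 mm behind it; z points along the fingers, y is the line along which they close (so a half turn about z gives the same grasp; the last joint's range is limited). The gripper opens to 85 mm and grips with 20 to 120 N. Pads are 22 mm wide; open, the fingers measure 114 mm over their backs; the gripper's body (76 mm by 85 mm) begins 54 mm behind the grasp point. The pads swing forward as they close: fully open they stand 13 mm farther back than shut.
Start: joints at [-1.448, 0.477, 0.022, 1.555, -0.011, 1.109, -0.083], TCP at [0.154, 0.657, 0.231] pointing down, gripper open.
Joint ranges: [-2.96, 2.96], [-0.34, 2.1], [-1.41, 1.46], [0.24, 2.44], [-1.37, 4.51], [0.17, 1.92], [-2.96, 2.96]. Speed limits (rad/s): [2.39, 2.39, 3.14, 3.14, 3.14, 3.14, 3.14].

### API

Orientations are given as a unit quaternion [w, x, y, z].
In Python, from station import bot gives the robot as it stands.
- The arm moves only by the tool jog_arm, never from a script. Its argument "motion" is a list of rows, each a list of 7 numbers: the turn, a rotation vector about the tool's x, y, z in rad, then the shift along the tool's x, y, z in mm, then the finger opening in mm, from 0 to 85.4. A call has 1 to 10 rows; each row is the pose to reach, as a shift and turn from the pose commanded when the call began, along the tool's axes at that moment; what a row does not reach only later rows make up. A row lasts 1/8 s, in which the tool goes at most 62.5 mm and 10.7 degrees, less where a joint would pass 70% of its speed; a pose out of reach is approached as far as the arm can. A call with a gripper value outside its range is refused whole. The fingers move at their own pace and stop on an object; "grip_force" is the grip in N (left out, the last holds). Time passes only in rows, so rows that repeat a pose let the fingers close. It gives the time, the measured TCP pose, the force, the opening and the grip force at its end, in the units of the state.
- bot.get_obs(): the state, without advancing time (a new reading comes with each control period).
- bot.read_camera(name): name is "scene" or "top" or "wrist"; returns a dict with "pixels" (384x512x3 uint8, red, green, blue), "camera_matrix" (3x3 intrinsics, pixels), "distortion" ([k1, k2, p1, p2, k3] as OpenCV has them; the pictures are not rectified), "T" (4x4, takes a point from camera to world coordinates); the wrist camera has in their place "tool_from_camera" (4x4, takes a point from camera to tool coordinates, whose origin is the TCP and whose axes are the flange's). Camera axes: x right, y down, z forward; pixel columns grow to the right and rows downward; lengths in m; the calibration is good to about 2 mm. A picture is of the moment at which its call begins: read the wrist's pose just before it. There is no depth.
- bot.hand_in(): hands the job in; it is judged then, once.
Trained networks look in a picture, given as the dict that the camera call returned (one of the last four; its "shot" number tells which), for a name from the list of things; names that differ only in an ending like _2 or _b are one class to them, and where a whole thing is asked for, a point or a joint stands for the part that bears it (a point fixed in the world has none). Each returns a list of dicts, best first, with "score" (0 to 1); they miss things now and then, are a little off and sometimes report something else, mostly with a low value. They report only what shows in the picture. A call takes as long as a camera call. They do not tell look-alikes from the thing itself.
- bot.spot_in(thing, picture): "xy" ([column, row] in pixels, amid what is visible of it).
- bot.tip_of(thing, picture): "xy" ([column, row] in pixels: a listed point, or the origin of a listed thing).
The state is a dict: "t": time; "q": joint angles; "joint_vel": joint speeds; "joint_torque": joint torques, N m; "eef_pos": TCP position; "tool_rot": TCP orientation; "contact_force": force on the tool from outside, world axes, zero at the start; "torque": the same for the moment, N m; "gripper_width": opening from 0.0 (shut) to 1.0 (fully open); "grasp_force": force on a finger pad.
Only numpy, scipy, OpenCV 4.12 (cv2) and the standard library are available. Lean on these libraries where they do the work, as an engineer would, in place of code of your own. Each camera call takes 0.05 s, during which the arm holds its last target. There are 200 camera calls.

## Working session

There is one attempt and no reset: what is moved stays moved. The work goes in short steps, Python scripts to look and compute and a tool call to move; the robot and the scene stay as the last step left them, time stands still between calls to the robot, and variables do not carry over. Pictures are saved under pics/ and viewed, at most 10 in all, crops included, and the job is handed in when it is done.

Besides the shell and the picture viewer there is one more tool, called as name(argument=value, ...), one argument or row to a line, values as JSON. jog_arm: Moves the arm, as the interface text tells. Its arguments: {"type":"object","properties":{"motion":{"type":"array"},"grip_force":{"type":"number"}},"required":["motion"]}

```bash
mkdir -p pics
cat > h.py <<'E'
import numpy as np, cv2, json
from station import bot
from scipy.spatial.transform import Rotation as R
def ray(p,xy,T):
    u=cv2.undistortPoints(np.array([[xy]],float),p["camera_matrix"],np.array(p["distortion"],float))[0,0]
    return T[:3,3],T[:3,:3]@np.array([u[0],u[1],1])
def at(p,xy,z,T=None):
    o,d=ray(p,xy,np.array(p["T"]) if T is None else T)
    return o+d*(z-o[2])/d[2]
def proj(p,X,T=None):
    T=np.array(p["T"]) if T is None else T
    Xc=(np.array(X)-T[:3,3])@T[:3,:3]
    return cv2.projectPoints(Xc,np.zeros(3),np.zeros(3),p["camera_matrix"],np.array(p["distortion"],float))[0][:,0]
def save(p,n): cv2.imwrite("pics/"+n,p["pixels"][:,:,::-1])
E
python3 - <<'E'
from h import *
o=bot.get_obs(); print(o["t"],o["eef_pos"],o["tool_rot"],o["contact_force"])
for c in ["top","scene"]:
    p=bot.read_camera(c); save(p,c+"0.png")
    for t,z in [("rack",0),("rail",.044),("block",0),("clamp",0),("cork",0),("spare",0),("weight",0),("roller",0),("tray",0),("ball0_center",.03)]:
        for f in ([bot.tip_of] if c=="top" else [bot.tip_of]):
            for r in f(t,p)[:3]: print(c,t,np.round(r["xy"],1),round(r["score"],2),at(p,r["xy"],z).round(4)[:2])
E
```

```text
0.0 [0.15429397 0.65653325 0.23034546] [-3.09991204e-05  1.15121055e-01  9.93351072e-01 -8.88734358e-04] [ 0.10360563  0.09940286 -0.41251578]
top rack [276.5 156.2] 0.8 [ 0.6489 -0.0682]
top rail [273.2 157.5] 0.68 [ 0.6344 -0.0549]
top rail [248.6 204.5] 0.29 [0.4898 0.0252]
top block [317.6 192.8] 0.84 [ 0.5258 -0.1948]
top clamp [181.9 170.1] 0.88 [0.6119 0.2381]
top clamp [234.2 167.9] 0.56 [0.6142 0.0693]
top cork [248.6 206.2] 0.65 [0.4891 0.0261]
top spare [235.  171.5] 0.73 [0.6023 0.0669]
top weight [365.7 144.2] 0.87 [ 0.6808 -0.36  ]
top roller [397.5 213.7] 0.65 [ 0.4518 -0.4452]
top roller [246.8 203.7] 0.41 [0.4972 0.0316]
top tray [122.2 236.6] 0.89 [0.4037 0.4274]
top tray [366.5 146. ] 0.16 [ 0.6748 -0.3621]
top ball0_center [141.3 266.2] 0.71 [0.312 0.356]
top ball0_center [153.8 228.3] 0.7 [0.4258 0.3188]
top ball0_center [138.1 203.3] 0.57 [0.5045 0.3686]
scene rack [206.5 216. ] 0.76 [ 0.6401 -0.0545]
scene rail [203.5 202.5] 0.81 [ 0.6273 -0.0696]
scene block [196.1 167.7] 0.51 [ 0.5302 -0.1837]
scene block [261.2 195.4] 0.24 [0.4958 0.0331]
scene clamp [401.7 246.7] 0.68 [0.409  0.4284]
scene clamp [305.2 266.1] 0.63 [0.6045 0.2476]
scene cork [261.9 195.4] 0.97 [0.4946 0.0347]
scene cork [398.2 238.4] 0.35 [0.3921 0.4109]
scene spare [244.1 234.7] 0.78 [0.625  0.0655]
scene weight [121.5 174.8] 0.86 [ 0.6803 -0.351 ]
scene weight [194.3 165.7] 0.51 [ 0.5277 -0.1929]
scene roller [150.8 115.5] 0.82 [ 0.4556 -0.4413]
scene tray [400.6 247.4] 0.96 [0.4125 0.4268]
scene ball0_center [392.4 202.7] 0.61 [0.3199 0.351 ]
scene ball0_center [367.6 262.8] 0.52 [0.5166 0.3738]
scene ball0_center [361.  229.7] 0.49 [0.4436 0.3183]
```

Run:
```python
import cv2
a=cv2.imread("pics/top0.png");cv2.imwrite("pics/top0c.png",cv2.resize(a[110:290,100:420],None,fx=2.5,fy=2.5,interpolation=2))
```

```text
(no output)
```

View pics/scene0.png

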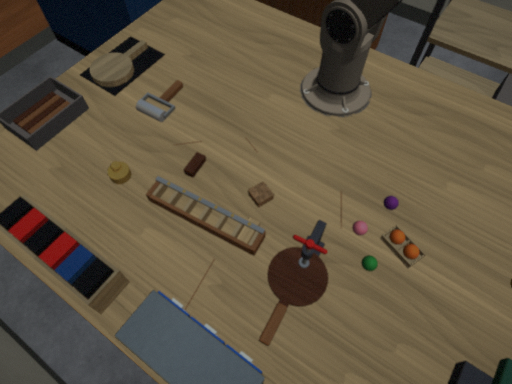

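View pics/top0c.png

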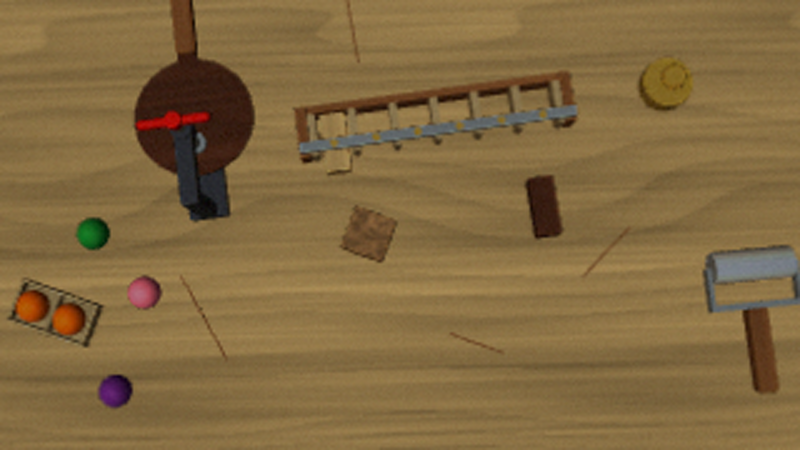

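Top view crop: the clamp (red handle at crop (172,120)) is at the left end of the rack, so counting starts at the leftmost gap, which holds the pale blank at (340,145). The third gap is at rack y=+26.

Things that could pass for the walnut blank (crop pixels):
- dark bar at (543,207): this is the walnut blank, loose in front of the rack on the right
- beech spare at (340,145): pale and already home
- cork at (369,233): square
- paddle blade at (195,115): clamped

I choose the dark bar. The green, pink and purple balls are to be left alone.

```bash
cat >> h.py <<'E'
def rowto(pos,th,base=None):
    """row (rotvec, mm) from present pose to TCP pos with rack-aligned yaw th"""
    o=bot.get_obs(); w,x,y,z=o["tool_rot"]; R0=R.from_quat([x,y,z,w])
    c,s=np.cos(th),np.sin(th)
    Rt=R.from_matrix(np.array([[-c,-s,0],[-s,c,0],[0,0,-1]]))
    rv=(R0.inv()*Rt).as_rotvec(); d=R0.inv().apply(np.array(pos)-o["eef_pos"])*1000
    return rv.round(3),d.round(1)
E
python3 - <<'E'
from h import *
p=bot.read_camera("top")
a=at(p,(220,169.2),.052);b=at(p,(330.8,154.4),.052)
print(a,b,np.linalg.norm(a-b),np.arctan2(-(a-b)[0],(a-b)[1]))
for q in [(526,180),(555,176),(562,234),(537,238)]: print(at(p,(q[0]/2.5+100,q[1]/2.5+110),.026))
print(rowto((.52,-.06,.30),.12))
w=bot.read_camera("wrist");print(np.round(w["tool_from_camera"],3),np.round(w["camera_matrix"],0))
E
```

```text
[0.60039861 0.11015608 0.052     ] [ 0.63729661 -0.23269406  0.052     ] 0.3448299354240543 0.1072087091503777
[ 0.55699656 -0.16947095  0.026     ]
[ 0.5610497  -0.20603772  0.026     ]
[ 0.4878926  -0.21081766  0.026     ]
[ 0.48379194 -0.17953241  0.026     ]
(array([ 0.   ,  0.   , -0.351]), array([-520. , -614.5,  -68.7]))
[[-0.001 -0.961 -0.278  0.07 ]
 [ 1.    -0.001  0.001  0.001]
 [-0.001 -0.278  0.961 -0.142]
 [ 0.     0.     0.     1.   ]] [[331.   0. 252.]
 [  0. 331. 196.]
 [  0.   0.   1.]]
```

jog_arm(
  motion=[
    [0, 0, 0, -20, -24, -40, 0],
    [0, 0, -0.1, -70, -80, -68, 0],
    [0, 0, -0.2, -115, -134, -68, 0],
    [0, 0, -0.25, -160, -188, -68, 0],
    [0, 0, -0.3, -205, -242, -68, 0],
    [0, 0, -0.35, -250, -295, -68, 0],
    [0, 0, -0.35, -290, -342, -68, 0],
    [0, 0, -0.35, -330, -390, -68, 0],
    [0, 0, -0.35, -370, -438, -68, 0],
    [0, 0, -0.35, -410, -485, -68, 0],
  ],
  grip_force=30,
)

```text
t: 2.45
eef_pos: [0.4226, 0.1298, 0.2997]
tool_rot: [0.001, -0.06, 0.998, 0.0]
contact_force: [1.3, 0.6, -0.4]
gripper_width: -0.003
grasp_force: 0.0
```

```bash
python3 -c "
from h import *
print(rowto((.52,-.06,.30),.12),bot.get_obs()['eef_pos'])"
```

```text
(array([ 0.001,  0.001, -0.001]), array([ -74.1, -200. ,   -0.3])) [0.42263043 0.12980407 0.29974668]
```

jog_arm(
  motion=[
    [0, 0, 0, -18, -50, 0, 0],
    [0, 0, 0, -36, -100, 0, 0],
    [0, 0, 0, -55, -150, 0, 0],
    [0, 0, 0, -74, -200, 0, 0],
    [0, 0, 0, -74, -200, 0, 0],
    [0, 0, 0, -74, -200, 0, 0],
  ],
)

```text
t: 3.2
eef_pos: [0.519, -0.0576, 0.2991]
tool_rot: [-0.0, -0.06, 0.998, 0.0]
contact_force: [0.7, 0.5, 0.5]
gripper_width: -0.001
grasp_force: 0.0
```

```bash
cat >> h.py <<'E'
def wrist(n=None):
    o=bot.get_obs(); p=bot.read_camera("wrist"); w,x,y,z=o["tool_rot"]
    T=np.eye(4);T[:3,:3]=R.from_quat([x,y,z,w]).as_matrix();T[:3,3]=o["eef_pos"]
    p["T"]=T@np.array(p["tool_from_camera"])
    if n: save(p,n)
    return p
E
python3 - <<'E'
from h import *
p=wrist("w1.png")
for t,z in [("rack",0),("rail",.044),("block",0),("cork",0),("spare",0)]:
    for r in bot.tip_of(t,p)[:2]: print(t,np.round(r["xy"],1),round(r["score"],2),at(p,r["xy"],z).round(4)[:2])
E
```

```text
rack [242.  241.5] 0.86 [ 0.6462 -0.0561]
rail [239.  237.6] 0.88 [ 0.6216 -0.0615]
block [156.1 149.9] 0.68 [ 0.5279 -0.1847]
cork [319.5 145. ] 0.85 [0.4957 0.031 ]
spare [330.5 229.5] 0.71 [0.6128 0.0677]
```

View pics/w1.png

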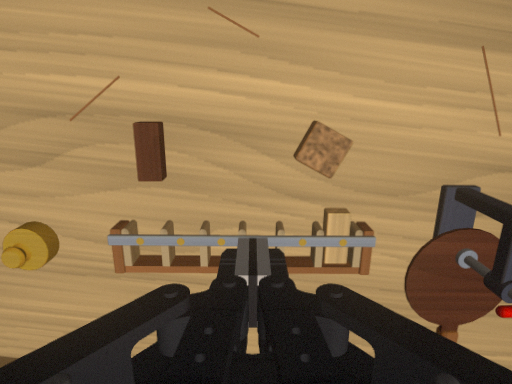

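The wrist view shows the rail from (107,240) to (375,240) with brass dots at about 140 to 344. The walnut blank is at (150,151) with nothing near it, the cork at (323,149), and the spare at (337,235) in the first gap beside the clamp. I'll fit these accurately.

```bash
cat > fit.py <<'E'
from h import *
def fit(p):
    im=p["pixels"]; g=im.astype(int)
    m=((g[:,:,2]-g[:,:,0])>8)&(g.sum(2)>250); m=m.astype(np.uint8)
    m[:225]=0;m[258:]=0
    n,l,s,c=cv2.connectedComponentsWithStats(cv2.morphologyEx(m,cv2.MORPH_CLOSE,np.ones((3,9))))
    ys,xs=np.where(np.isin(l,[i for i in range(1,n) if s[i,4]>30]))
    print("cols",xs.min(),xs.max(),"rows",ys.min(),ys.max())
    k=np.polyfit(xs,ys,1)
    W=[at(p,(x,np.polyval(k,x)),.052) for x in (xs.min()-.5,xs.max()+.5)]
    e=W[0]-W[1] if W[0][1]>W[1][1] else W[1]-W[0]
    th=np.arctan2(-e[0],e[1]); C=(W[0]+W[1])/2
    print("rail len",np.linalg.norm(e),"th",th,"C",C)
    return C,th
if __name__=="__main__":
    p=wrist(); C,th=fit(p)
    c,s=np.cos(th),np.sin(th); O=C[:2]+.025*np.array([c,s]); print("rack",O)
    dots=[O+np.array([-.025*c-s*-1*0-s*y,-.025*s+c*y]) for y in (-.13,-.078,-.026,.026,.078,.13)]
    print("pred dots",proj(p,[[*d,.052] for d in dots]).round(1).tolist())
    g=p["pixels"].astype(int); r=g[110:195,120:180]; m=(r.sum(2)<170).astype(np.uint8)
    n,l,st,_=cv2.connectedComponentsWithStats(m); i=1+st[1:,4].argmax(); print(st[i])
    q=cv2.boxPoints(cv2.minAreaRect(np.argwhere(l==i)[:,::-1].astype(np.float32)))+[120,110]
    for a in q: print(a.round(1),at(p,a,.026).round(4),at(p,a,0).round(4))
    for t,z in [("block",0),("cork",0)]:
        X=at(p,bot.tip_of(t,p)[0]["xy"],z)[:2]-O; print(t,"rack frame",[c*X[0]+s*X[1],-s*X[0]+c*X[1]])
E
python3 fit.py
```

```text
cols 460 474 rows 251 257
rail len 0.020250203620759667 th 0.09941734830029188 C [0.60648999 0.23796015 0.052     ]
rack [0.63136654 0.2404415 ]
pred dots [[369.0, 252.6], [408.6, 253.2], [447.7, 253.7], [486.2, 254.2], [524.0, 254.6], [561.1, 254.9]]
[ 15  11  31  59 298]
[135. 122.] [ 0.4922 -0.2046  0.026 ] [ 0.4949 -0.2133  0.    ]
[156.7 112.3] [ 0.4775 -0.1784  0.026 ] [ 0.4793 -0.1855  0.    ]
[182.2 169.5] [ 0.5449 -0.1429  0.026 ] [ 0.5509 -0.1478  0.    ]
[160.5 179.2] [ 0.5609 -0.1699  0.026 ] [ 0.5679 -0.1765  0.    ]
block rack frame [np.float64(-0.14908802633577925), np.float64(-0.41970114426899324)]
cork rack frame [np.float64(-0.1558915857115712), np.float64(-0.19562362349753562)]
```

Run:
```python
from h import *
im=cv2.imread("pics/w1.png");print([im[r,180,::-1].tolist() for r in range(232,248)]); print([im[240,c,::-1].tolist() for c in (104,106,108,110,140,372,374,376,378)]); print(im[150,145:150].tolist(),im[150,128:136].tolist(),im[150,160:170].tolist())
a=cv2.resize(im[105:285,100:230],None,fx=3.2,fy=3.2,interpolation=2);b=cv2.resize(im[205:285,300:400],None,fx=3.8,fy=3.8,interpolation=2)
o=np.zeros((576,800,3),np.uint8);o[:,:416]=a;o[:304,420:800]=b;cv2.imwrite("pics/w1c.png",o)
```

```text
[[182, 148, 98], [183, 150, 96], [143, 118, 82], [101, 91, 72], [121, 121, 113], [143, 139, 124], [165, 139, 92], [176, 143, 57], [175, 138, 57], [174, 138, 56], [174, 139, 56], [174, 139, 55], [175, 140, 57], [155, 131, 93], [158, 133, 95], [172, 141, 96]]
[[164, 135, 87], [163, 133, 89], [133, 133, 135], [134, 137, 140], [175, 140, 56], [135, 135, 138], [135, 137, 140], [174, 146, 106], [180, 147, 97]]
[[36, 55, 94], [37, 56, 94], [33, 55, 89], [40, 56, 94], [32, 53, 90]] [[96, 143, 174], [93, 141, 173], [94, 141, 174], [94, 143, 176], [95, 142, 174], [96, 145, 178], [90, 139, 167], [62, 97, 131]] [[27, 42, 69], [24, 41, 66], [20, 37, 62], [27, 43, 68], [30, 53, 77], [93, 141, 172], [96, 144, 175], [94, 142, 174], [91, 140, 171], [92, 140, 171]]
```

View pics/w1c.png

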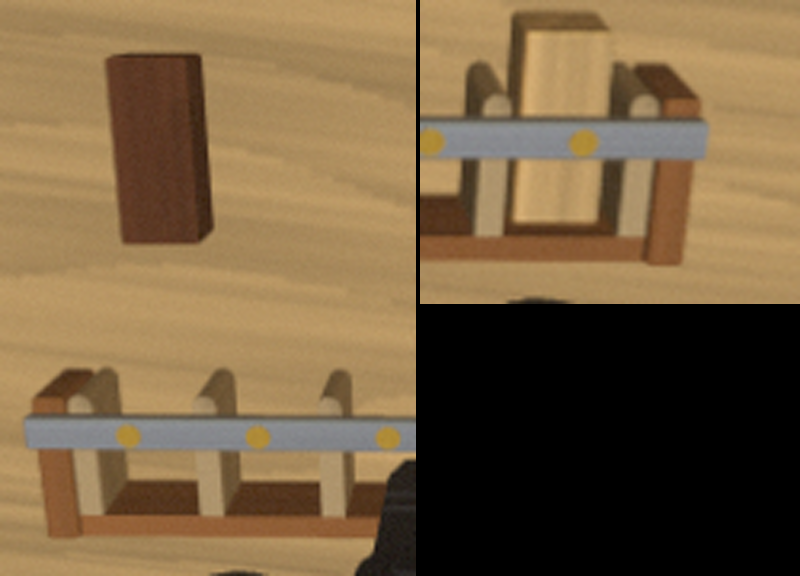

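The crop shows clean dots: (140,241.2), (180.6,241.5), (221.2,241.6), (303.2,242.4), (343.2,242.6). The blank's top face has corners at (133.4,123), (159,122), (162.5,180.6) and (138,180.6).

Run:
```python
from h import *
p=wrist()
ys=np.array([-.13,-.078,-.026,.078,.13]); px=[(140,241.2),(180.6,241.5),(221.2,241.6),(303.2,242.4),(343.2,242.6)]
W=np.array([at(p,q,.052)[:2] for q in px])
kx=np.polyfit(ys,W[:,0],1);ky=np.polyfit(ys,W[:,1],1)
print("slope",np.hypot(kx[0],ky[0]),"th",np.arctan2(-kx[0],ky[0]),"C",kx[1],ky[1], "res",(W[:,1]-np.polyval(ky,ys)).round(4))
th=np.arctan2(-kx[0],ky[0]);c,s=np.cos(th),np.sin(th);O=np.array([kx[1],ky[1]])+.025*np.array([c,s]);print("rack O",O,th)
B=np.array([at(p,q,.026)[:2] for q in [(133.4,123.1),(158.8,122.2),(162.5,180.6),(138.1,180.6)]])
print(B.round(4),np.linalg.norm(np.diff(B,axis=0),axis=1))
X=(B-O)@np.array([[c,-s],[s,c]]);print("block rack frame",X.round(4),X.mean(0))
K=at(p,bot.tip_of("cork",p)[0]["xy"],0)[:2]-O;print("cork",K@np.array([[c,-s],[s,c]]))
np.save("rack.npy",[O[0],O[1],th])
o=bot.get_obs(); 
def Wd(x,y): return O+np.array([c*x-s*y,s*x+c*y])
print("start",rowto([*Wd(-.025,.13),.10],th))
```

```text
slope 1.0015040816294534 th 0.11127907325677629 C 0.6240932274317667 -0.05742324562238919 res [ 0.      0.     -0.0002  0.0004 -0.0003]
rack O [ 0.6489386  -0.05464701] 0.11127907325677629
[[ 0.4938 -0.2071]
 [ 0.4891 -0.1759]
 [ 0.5625 -0.168 ]
 [ 0.5663 -0.1994]] [0.0315582  0.07387101 0.03167751]
block rack frame [[-0.1711 -0.1343]
 [-0.1723 -0.1027]
 [-0.0985 -0.103 ]
 [-0.0982 -0.1347]] [-0.13502855 -0.11867796]
cork [-0.14340116  0.10067954]
start (array([0.   , 0.   , 0.008]), array([-105.2,  117.9,  199.4]))
```

jog_arm(
  motion=[
    [0, 0, 0.008, -35, 40, 50, 0],
    [0, 0, 0.008, -70, 80, 100, 0],
    [0, 0, 0.008, -105, 118, 150, 0],
    [0, 0, 0.008, -105, 118, 190, 0],
    [0, 0, 0.008, -105, 118, 220, 0],
    [0, 0, 0.008, -105, 118, 230, 0],
    [0, 0, 0.008, -105, 118, 230, 0],
    [0, 0, 0.008, -105, 118, 230, 0],
  ],
)

```text
t: 4.75
eef_pos: [0.6107, 0.0713, 0.0712]
tool_rot: [0.001, -0.055, 0.998, 0.0]
contact_force: [0.4, 0.4, -0.1]
gripper_width: 0.004
grasp_force: 0.0
```

Run:
```python
from h import *
x,y,th=np.load("rack.npy");c,s=np.cos(th),np.sin(th);O=np.array([x,y])
f=lambda a,b:O+[c*a-s*b,s*a+c*b]
o=bot.get_obs();print((o["eef_pos"][:2]-O)@np.array([[c,-s],[s,c]]),o["contact_force"])
print(rowto([*f(-.025,.13),.047],th))
p=wrist("w2.png")
print(proj(p,[[*f(-.025,b),.052] for b in (.078,.13)]), proj(p,[[*o["eef_pos"]]]))
```

```text
[-0.02404327  0.1293954 ] [ 0.40496297  0.3738345  -0.1206766 ]
(array([ 0.   ,  0.003, -0.001]), array([ 1. ,  0.6, 24.2]))
[[152.76169553 236.58006844]
 [251.59574285 236.5054527 ]] [[250.2852905  254.63115367]]
```

View pics/w2.png

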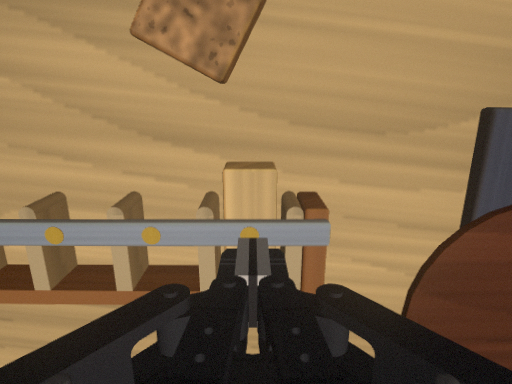

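The dots are where predicted to within 1 mm, and the closed tip is at (252,240) over the first gap. I'll press there.

jog_arm(
  motion=[
    [0, 0, 0, 1, 0, 12, 0],
    [0, 0, 0, 1, 0, 19, 0],
    [0, 0, 0, 1, 0, 22, 0],
    [0, 0, 0, 1, 0, 24, 0],
    [0, 0, 0, 1, 0, 24, 0],
    [0, 0, 0, 1, 0, 24, 0],
  ],
)

```text
t: 5.55
eef_pos: [0.6082, 0.0716, 0.0453]
tool_rot: [-0.0, -0.056, 0.998, 0.0]
contact_force: [-1.0, 1.0, 2.2]
gripper_width: -0.002
grasp_force: 1.3
```

The tip is in contact at about 2.2 N. Next I sweep to the third gap, −104 mm.

jog_arm(
  motion=[
    [0, 0, 0, 0, -12, 0, 0],
    [0, 0, 0, 0, -24, 0, 0],
    [0, 0, 0, 0, -36, 0, 0],
    [0, 0, 0, 0, -48, 0, 0],
    [0, 0, 0, 0, -60, 0, 0],
    [0, 0, 0, 0, -72, 0, 0],
    [0, 0, 0, 0, -84, 0, 0],
    [0, 0, 0, 0, -94, 0, 0],
    [0, 0, 0, 0, -102, 0, 0],
    [0, 0, 0, 0, -104, 0, 0],
  ],
)

```text
t: 6.8
eef_pos: [0.62, -0.0326, 0.0453]
tool_rot: [-0.0, -0.055, 0.998, -0.0]
contact_force: [-0.2, 2.2, 2.8]
gripper_width: -0.002
grasp_force: 1.3
```

```bash
cat >> h.py <<'E'
x_,y_,TH=np.load("rack.npy");O=np.array([x_,y_]);c,s=np.cos(TH),np.sin(TH)
f=lambda a,b:O+[c*a-s*b,s*a+c*b]
inv=lambda X:(np.array(X)[...,:2]-O)@np.array([[c,-s],[s,c]])
E
python3 - <<'E'
from h import *
o=bot.get_obs();print(inv(o["eef_pos"]),o["eef_pos"],o["contact_force"])
E
```

```text
[-0.02635482  0.02509278] [ 0.61996025 -0.03263612  0.04526811] [-0.19244861  2.17998579  2.79655877]
```

jog_arm(
  motion=[
    [0, 0, 0, 0, 0, 0, 0],
    [0, 0, 0, 0, 0, -40, 0],
    [0, 0, 0, 0, 0, -65, 0],
    [0, 0, 0, 28, -52, -65, 0],
    [0, 0, 0, 55, -104, -65, 0],
    [0, 0, 0, 82, -155, -65, 0],
    [0, 0, 0, 108, -205, -65, 0],
    [0, 0, 0, 108, -205, -40, 0],
    [0, 0, 0, 108, -205, -20, 0],
    [0, 0, 0, 108, -205, -20, 0],
  ],
)

```text
t: 8.05
eef_pos: [0.5344, -0.2458, 0.0633]
tool_rot: [-0.002, -0.057, 0.998, 0.001]
contact_force: [-0.4, -0.5, -0.2]
gripper_width: 0.002
grasp_force: 0.0
```

Run:
```python
from h import *
o=bot.get_obs();print(inv(o["eef_pos"]),o["eef_pos"],o["contact_force"])
p=wrist("w3.png")
for r in bot.tip_of("block",p)[:2]: print(r, inv(at(p,r["xy"],0)))
```

```text
[-0.13502159 -0.17726228] [ 0.53443703 -0.24580698  0.06327922] [-0.4429612  -0.50993683 -0.2441678 ]
{'xy': [335.3, 210.7], 'score': 0.9} [-0.13558658 -0.1217481 ]
```

View pics/w3.png

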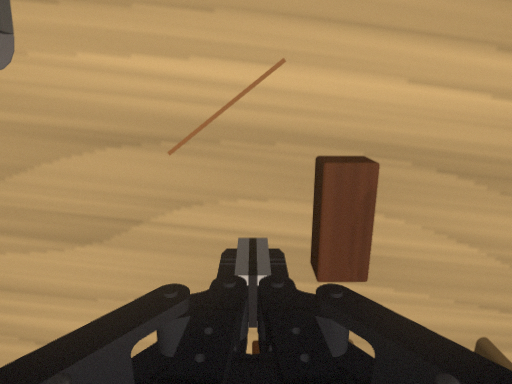

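The blank's top face is centred at about (345,218), roughly 57 mm to the left (+y) of the tip, and the tip is level with the middle of its long side. I lower and push sideways.

jog_arm(
  motion=[
    [0, 0, 0, 0, 0, 25, 0],
    [0, 0, 0, 0, 0, 45, 0],
    [0, 0, 0, 0, 0, 51, 0],
    [0, 0, 0, 0, 10, 51, 0],
    [0, 0, 0, 0, 20, 51, 0],
    [0, 0, 0, 0, 30, 51, 0],
    [0, 0, 0, 0, 40, 51, 0],
    [0, 0, 0, 0, 50, 51, 0],
    [0, 0, 0, 0, 60, 51, 0],
    [0, 0, 0, 0, 70, 51, 0],
  ],
)

```text
t: 9.4
eef_pos: [0.5279, -0.1779, 0.0146]
tool_rot: [0.0, -0.055, 0.998, -0.0]
contact_force: [0.4, -2.1, 3.9]
gripper_width: -0.0
grasp_force: 1.8
```

Run:
```python
from h import *
o=bot.get_obs();print(inv(o["eef_pos"]),o["eef_pos"],o["contact_force"])
p=wrist("w4.png")
for r in bot.tip_of("block",p)[:2]: print(r, inv(at(p,r["xy"],0)))
```

```text
[-0.13394286 -0.10909369] [ 0.527939   -0.17794023  0.01463677] [ 0.39860772 -2.1009983   3.8899521 ]
{'xy': [310.2, 241.7], 'score': 0.8} [-0.13394081 -0.0784302 ]
```

View pics/w4.png

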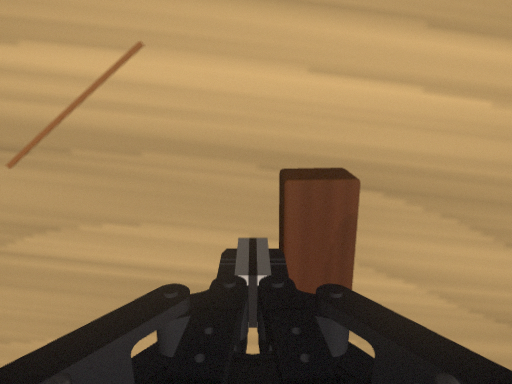

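The blank moved straight and is square to the tool, with its left edge on column 280. It is now about 31 mm from the TCP. I continue the push.

jog_arm(
  motion=[
    [0, 0, 0, 1, 5, -2, 0],
    [0, 0, 0, 1, 16, -2, 0],
    [0, 0, 0, 1, 27, -2, 0],
    [0, 0, 0, 1, 38, -2, 0],
    [0, 0, 0, 1, 49, -2, 0],
    [0, 0, 0, 1, 60, -2, 0],
    [0, 0, 0, 1, 71, -2, 0],
    [0, 0, 0, 1, 82, -2, 0],
    [0, 0, 0, 1, 92, -2, 0],
    [0, 0, 0, 1, 99, -2, 0],
  ],
)

```text
t: 10.75
eef_pos: [0.5156, -0.079, 0.0163]
tool_rot: [-0.0, -0.056, 0.998, 0.0]
contact_force: [0.4, 0.1, -0.6]
gripper_width: -0.001
grasp_force: 0.2
```

Run:
```python
from h import *
o=bot.get_obs();print(inv(o["eef_pos"]),o["eef_pos"],o["contact_force"])
p=wrist("w5.png")
for r in bot.tip_of("block",p)[:2]: print(r, inv(at(p,r["xy"],0)))
for cam in ("top","scene"):
    q=bot.read_camera(cam)
    for r in bot.tip_of("block",q)[:1]: print(r, inv(at(q,r["xy"],0)))
```

```text
[-0.1352232  -0.00938264] [ 0.51559371 -0.07898809  0.0162782 ] [ 0.42842158  0.08313378 -0.56993838]
{'xy': [306.6, 237.6], 'score': 0.95} [-0.13681699  0.01963343]
{'xy': [237.6, 186.0], 'score': 0.81} [-0.13698364  0.02818463]
```

View pics/w5.png

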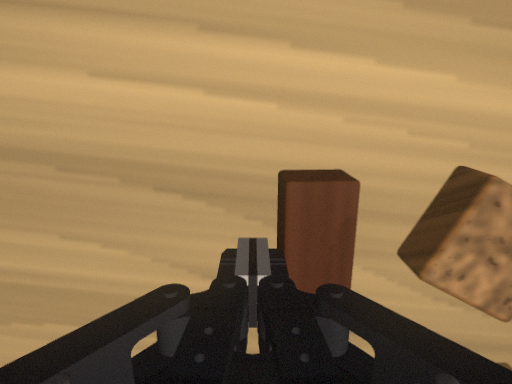

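The blank's left edge is still at column 278 and square, and the cork at (470,240) is clear. Another 5 mm centres the blank on the gap. Then I back off, rise, and go round behind it.

jog_arm(
  motion=[
    [0, 0, 0, 0, 3, 0, 0],
    [0, 0, 0, 0, 5, 0, 0],
    [0, 0, 0, 0, 5, 0, 0],
    [0, 0, 0, 0, -10, 0, 0],
    [0, 0, 0, 0, -10, -40, 0],
    [0, 0, 0, 35, 5, -60, 0],
    [0, 0, 0, 72, 35, -60, 0],
    [0, 0, 0, 72, 35, -60, 0],
    [0, 0, 0, 72, 35, -50, 0],
    [0, 0, 0, 72, 35, -50, 0],
  ],
)

```text
t: 12.3
eef_pos: [0.4408, -0.0539, 0.0656]
tool_rot: [-0.0, -0.055, 0.998, -0.0]
contact_force: [0.6, 0.4, -0.3]
gripper_width: -0.001
grasp_force: 0.0
```

Run:
```python
from h import *
o=bot.get_obs();print(inv(o["eef_pos"]),o["eef_pos"],o["contact_force"],rowto([*f(-.205,.026),.012],TH))
p=wrist("w6.png")
for r in bot.tip_of("block",p)[:2]: print(r, inv(at(p,r["xy"],0)))
```

```text
[-0.20680852  0.02390956] [ 0.44075407 -0.05385133  0.06557979] [ 0.62324953  0.44040144 -0.29477567] (array([-0.001, -0.001, -0.001]), array([-1.8,  2.1, 53.6]))
```

View pics/w6.png

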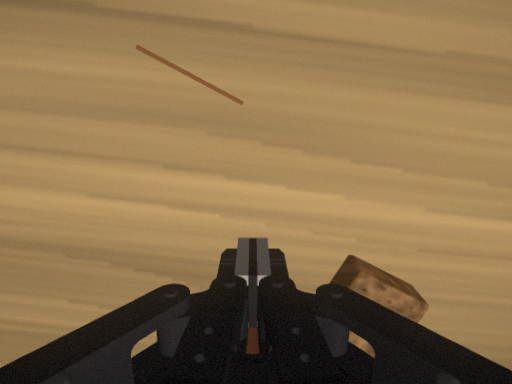

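Only a sliver of the blank shows, at (253,340), in line with the fingers. I lower and push it part of the way, then check.

jog_arm(
  motion=[
    [0, 0, 0, -2, 2, 25, 0],
    [0, 0, 0, -2, 2, 45, 0],
    [0, 0, 0, -2, 2, 52, 0],
    [0, 0, 0, -12, 2, 52, 0],
    [0, 0, 0, -22, 2, 52, 0],
    [0, 0, 0, -34, 2, 51, 0],
    [0, 0, 0, -46, 2, 51, 0],
    [0, 0, 0, -58, 2, 51, 0],
    [0, 0, 0, -68, 2, 51, 0],
    [0, 0, 0, -75, 2, 51, 0],
  ],
)

```text
t: 13.65
eef_pos: [0.5152, -0.0426, 0.0152]
tool_rot: [0.0, -0.056, 0.998, -0.0]
contact_force: [0.3, 0.4, -0.6]
gripper_width: -0.0
grasp_force: 0.3
```

Run:
```python
from h import *
o=bot.get_obs();print(inv(o["eef_pos"]),o["eef_pos"],o["contact_force"])
a=[]
for cam in ("top","scene"):
    p=bot.read_camera(cam)
    for r in bot.tip_of("block",p)[:1]: print(cam,r, inv(at(p,r["xy"],0)))
    u=proj(p,[[*f(-.06,.026),.02]])[0].astype(int); im=p["pixels"][u[1]-45:u[1]+45,u[0]-45:u[0]+45,::-1]
    a.append(cv2.resize(im,(396,396),interpolation=2))
cv2.imwrite("pics/c7.png",np.hstack(a))
```

```text
[-0.13158295  0.02686033] [ 0.51518668 -0.04256504  0.0152292 ] [ 0.3491846   0.39468423 -0.58360973]
scene {'xy': [224.6, 201.7], 'score': 0.58} [-0.07303021  0.02195886]
```

View pics/c7.png

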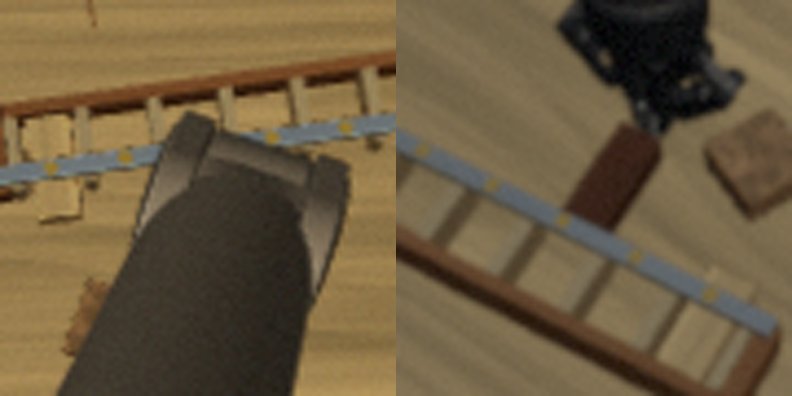

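The scene crop shows the blank heading for the third dot from the clamp's end, at (565,220), with its nose at the rail. That was my last picture, so I check the lateral position by mask fitting instead.

```bash
cat > fitb.py <<'E'
from h import *
from scipy.optimize import minimize
import sys
def fitb(x0,free=None):
    p=bot.read_camera("scene"); g=p["pixels"].astype(int)
    u=proj(p,[[*f(x0,.026),.013]])[0].astype(int)
    m=(g[:,:,0]>40)&(g[:,:,0]<110)&(g[:,:,0]-g[:,:,2]>22)&(g[:,:,1]<75)
    z=np.zeros(m.shape,bool); z[u[1]-22:u[1]+22,u[0]-22:u[0]+22]=1; m&=z
    n,l,st,ce=cv2.connectedComponentsWithStats(m.astype(np.uint8)); i=1+st[1:,4].argmax(); m=(l==i)
    print("mask",st[i],ce[i])
    S=8
    mk=cv2.resize(m.astype(np.float32),None,fx=S,fy=S,interpolation=1)
    # area hidden by the rail is ignored
    rail=proj(p,[[*f(a,b),zz] for a,b in ((-.032,-.173),(-.032,.173),(-.018,.173),(-.018,-.173)) for zz in (.044,.052)])
    def hull(q): 
        h=np.zeros(mk.shape,np.uint8); cv2.fillConvexPoly(h,cv2.convexHull(((q+.5)*S-.5).astype(np.float32)).astype(int),1); return h
    ig=hull(rail)
    def cost(v):
        x,y,a=v; ca,sa=np.cos(a),np.sin(a)
        q=proj(p,[[*f(x+ca*i-sa*j,y+sa*i+ca*j),k] for i in (-.0375,.0375) for j in (-.016,.016) for k in (0,.026)])
        return np.abs(hull(q)-mk)[ig==0].sum()/S/S
    best=min((minimize(cost,[x0+dx,.026+dy,0],method="Nelder-Mead",options=dict(initial_simplex=[[x0+dx,.026+dy,0],[x0+dx+.006,.026+dy,0],[x0+dx,.026+dy+.005,0],[x0+dx,.026+dy,.12]])) for dx in (0,.004) for dy in (-.004,.004)),key=lambda r:r.fun)
    print("block x,y,yaw in rack",best.x.round(4),"cost px",round(best.fun,1))
fitb(float(sys.argv[1]))
E
python3 fitb.py -0.083
```

```text
mask [216 184  23  26 299] [227.61538462 196.73913043]
block x,y,yaw in rack [-0.0786  0.0267  0.0164] cost px 33.8
```

jog_arm(
  motion=[
    [0, 0, 0, -8, 0, 0, 0],
    [0, 0, 0, -16, 0, 0, 0],
    [0, 0, 0, -24, 0, 0, 0],
    [0, 0, 0, -32, 0, 0, 0],
    [0, 0, 0, -40, 0, 0, 0],
    [0, 0, 0, -47, 0, 0, 0],
    [0, 0, 0, -53, 0, 0, 0],
    [0, 0, 0, -57, 0, 0, 0],
    [0, 0, 0, -60, 0, 0, 0],
    [0, 0, 0, -60, 0, 0, 0],
  ],
)

```text
t: 15.15
eef_pos: [0.5744, -0.036, 0.0153]
tool_rot: [0.0, -0.056, 0.998, -0.0]
contact_force: [0.9, 0.5, -0.0]
gripper_width: -0.002
grasp_force: 0.0
```

```bash
python3 -c "
from h import *
o=bot.get_obs();print(inv(o['eef_pos']),o['contact_force'])"; python3 fitb.py -0.022
```

```text
[-0.07202258  0.02685726] [ 0.85650644  0.49602226 -0.02976005]
mask [194 208  36  28 458] [210.75545852 222.69868996]
block x,y,yaw in rack [-0.0057  0.0198  0.0245] cost px 179.6
```

jog_arm(
  motion=[
    [0, 0, 0, -2, 0, 0, 0],
    [0, 0, 0, -4, 0, 0, 0],
    [0, 0, 0, -5, 0, 0, 0],
    [0, 0, 0, -5, 0, 0, 0],
  ],
)

```text
t: 15.7
eef_pos: [0.5791, -0.0354, 0.0152]
tool_rot: [-0.0, -0.056, 0.998, 0.0]
contact_force: [-0.2, 0.3, -1.4]
gripper_width: -0.001
grasp_force: 0.1
```

jog_arm(
  motion=[
    [0, 0, 0, -1, 0, 0, 0],
    [0, 0, 0, -2, 0, 0, 0],
    [0, 0, 0, -3, 0, 0, 0],
    [0, 0, 0, -3, 0, 0, 0],
  ],
)

```text
t: 16.2
eef_pos: [0.5792, -0.0355, 0.0148]
tool_rot: [-0.003, -0.055, 0.998, 0.0]
contact_force: [-9.6, -0.5, 6.0]
gripper_width: 0.001
grasp_force: 4.1
```

The force rose to 9.6 N with the tip at rack x ≈ −67 mm, which matches the blank against the back stop. I back away and verify.

jog_arm(
  motion=[
    [0, 0, 0, 4, 0, 0, 0],
    [0, 0, 0, 25, 0, 0, 0],
    [0, 0, 0, 50, 0, -20, 0],
    [0, 0, 0, 60, 0, -70, 0],
    [0, 0, 0, 60, 0, -120, 0],
    [0, 0, 0, 60, 0, -180, 0],
    [0, 0, 0, 60, 0, -230, 0],
    [0, 0, 0, 60, 0, -230, 0],
    [0, 0, 0, 60, 0, -230, 0],
  ],
)

```text
t: 17.32
eef_pos: [0.5225, -0.0415, 0.245]
tool_rot: [0.0, -0.056, 0.998, 0.0]
contact_force: [-0.1, -0.1, -0.5]
gripper_width: 0.002
grasp_force: 0.0
```

Run:
```python
from h import *
p=wrist()
ex=[*f(-.0175,.026),.0]; print("home origin expected px",proj(p,[ex]))
for t in ("block","spare","cork"):
    for r in bot.tip_of(t,p)[:2]: print(t,np.round(r["xy"],1),r["score"],inv(at(p,r["xy"],0)))
# front edge of dark blank at z=.026, and sides
g=p["pixels"].astype(int); dark=(g.sum(2)<260)
for y in (.018,.026,.034):
    xs=np.arange(-.10,-.033,.0005); q=proj(p,[[*f(x,y),.026] for x in xs]).round().astype(int)
    d=dark[q[:,1],q[:,0]]; print("front edge y",y,xs[d.argmax()].round(4))
for x in (-.050,-.040):
    ys=np.arange(.0,.052,.0005); q=proj(p,[[*f(x,y),.026] for y in ys]).round().astype(int)
    b=g[q[:,1],q[:,0]].sum(1); print("x",x,"dark y",ys[b<260][[0,-1]], b[::8].tolist())
```

```text
home origin expected px [[250.39448776 244.41318326]]
block [249.4 243.5] 0.95 [-0.01876513  0.02473856]
spare [329.3 243.2] 0.74 [-0.01897917  0.12645726]
cork [313.6 147.6] 0.76 [-0.14053682  0.10015616]
front edge y 0.018 -0.0645
front edge y 0.026 -0.0645
front edge y 0.034 -0.0645
x -0.05 dark y [0.01  0.041] [400, 399, 395, 192, 188, 186, 194, 179, 195, 185, 192, 423, 422]
x -0.04 dark y [0.     0.0515] [209, 254, 390, 200, 191, 179, 194, 175, 183, 187, 177, 322, 217]
```

```bash
python3 -c "
from station import bot
print(bot.hand_in())"
```

```text
the job is handed in; nothing more can be done
None
```

I swept the rail from the clamp's end to the third gap and pushed the walnut blank home in it. It sits within about 1–2 mm of the back stop and the gap's centre line. The hand is clear and the job was handed in at about 17 s; no verdict came back.

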